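# Turn the medicine carousel and scan a carton's barcode

### The job

Turn the carousel round until the barcode on the white carton with the blue top faces across the open middle of the cart. Then pick up the barcode reader, aim its red window squarely at the middle of that barcode from about 10 cm away and hold it quite still for a second or two so that it reads, and lay the reader flat on the floor of the steel tray again without dropping it. Leave the carton facing the middle, and do not shift or knock over the eyedrop bottles, the saucer or the pillbox.

Things in the scene. Friction and masses are not known exactly. Their poses are not given: they have to be found in the camera images.
- carousel: Fixed foot of a white plastic medicine carousel; origin on the cart top on the vertical turning axis, axes as the world's. It stands left (y > 0) or right (y < 0) of the cart's middle line y = 0, the tray on the other side. Turntable 216 mm across, deck 22 mm up; four goods are fixed on it: the white carton with blue top, amber jar (86 mm up), yellow carton (76 mm), green tub (74 mm).
- turn (a joint): Turntable angle, rad, counterclockwise from above: the azimuth in the world that the barcode faces (0: it faces +x, the recliner). Starts within 0.6 of 0. Turns freely from -3.1 to 3.1 against a light friction of 0.06 N m and stays where it is left.
- knob (a point): Middle of the turning knob's blue finger bar, on the turning axis, 106 mm above the cart. The bar is 64 mm long, 14 mm thick, 25 mm high (94 to 119 mm above the cart), over a round skirt 68 mm across (top at 95 mm); it turns with the turntable and points along the line from axis to barcode. x axis: towards the barcode; z up.
- label (a point): Middle of the black-and-white barcode label (54 mm wide, 38 mm high, upright) on the outer face of the white carton with blue top (60 wide, 34 deep, 62 mm high, to 84 mm above the cart); 101 mm from the turning axis, 48 mm above the cart. x axis: straight out of the label, level; z up.
- reader_center (a point): Centre of the barcode reader, a straight stick 150 mm long, 30 mm high: black grip 34 mm wide, flat upright sides (from 75 mm behind this point to 33 mm ahead), then a white head 42 mm wide with a red window in its end. 0.11 to 0.22 kg, balanced near here. Lies flat, this point 15 mm above the tray's floor. x axis: grip to window, its reading direction; z up. Fires by itself, no trigger.
- reader_window (a point): Middle of the reader's red window, 75 mm in front of its centre at the same height. Same axes as the reader; it looks along x.
- reader: The whole reader; origin at the middle of its underside, 15 mm below its centre; same axes.
- tray: Square steel tray, 220 mm outside, walls 3 mm thick and 20 mm high, floor 3 mm thick, fixed to the cart. Origin under its middle on the cart top; x and y along its sides, z up.
- pillbox: Closed hinged pillbox, 90 x 44 mm, 26 mm high, loose on the tray's floor, beside the reader, near the tray's +y side. Origin at the middle of its underside; x along its length.
- drops_a_mid (a point): Middle of a loose upright eyedrop bottle with green cap, 28 mm across, 72 mm high, on the cart top; this point is 36 mm up.
- drops_b_mid (a point): Middle of a loose upright eyedrop bottle with red cap, 28 mm across, 72 mm high, on the cart top; this point is 36 mm up.
- saucer: White ceramic saucer, 120 mm across, 18 mm high, loose; origin at the middle of its underside. Saucer and bottles stand in a row along the cart's middle line, in any order, about 120 mm apart; beyond, at x = 0.78 m, come the cart's 50 mm high lip and the recliner's arm (130 mm above the cart).
Things that resemble listed ones, but are neither listed nor needed, are in the scene too. Of the things that look like the reader, take the one that is farthest to the robot's left at the start.

How it is judged (in metres and radians):
On the way, in this order (a step that is already met when the one before it is completed fails the run):
1. the barcode has been turned to face the middle of the cart, within 50 degrees (((world y of carousel above 0 m and y of label in the frame of carousel below -0.065 m) or (world y of carousel below 0 m and y of label in the frame of carousel above 0.065 m))), for 0.2 s.
2. the held reader looks squarely (within 17 degrees) at the middle of the barcode from 60 to 140 mm and is still for a second (x of label in the frame of reader_window between 0.06 and 0.14 m and y of label in the frame of reader_window between -0.016 and 0.016 m and z of label in the frame of reader_window between -0.013 and 0.013 m and x of reader_window in the frame of label above 0.05 m and angle between the x axis of reader_window and the x axis of label, either way round below 0.3 rad and angle between the z axis of reader_window and the z axis of label, either way round below 0.3 rad and linear speed of reader below 0.02 m/s and angular speed of reader below 0.2 rad/s and contact force between reader and the fingers above 0.3 N and ((world y of carousel above 0 m and y of label in the frame of carousel below -0.062 m) or (world y of carousel below 0 m and y of label in the frame of carousel above 0.062 m))), for 1 s.
At the end, for the whole second after the job is handed in: The reader lies flat on the floor of the tray, let go and at rest; the barcode still faces the middle of the cart, within about 50 degrees; bottles, saucer and pillbox are within 15 mm of where they stood (x of reader_center in the frame of tray between -0.09 and 0.09 m and y of reader_center in the frame of tray between -0.09 and 0.09 m and z of reader_center in the frame of tray below 0.024 m and angle between reader_center's own z axis and vertical below 0.1 rad and linear speed of reader below 0.02 m/s and ((world y of carousel above 0 m and y of label in the frame of carousel below -0.062 m) or (world y of carousel below 0 m and y of label in the frame of carousel above 0.062 m)) and distance of each of drops_a_mid, drops_b_mid, saucer, pillbox from where it was at the start of the episode below 0.015 m); the robot touches nothing.
It fails at once if an eyedrop bottle, the saucer or the pillbox is shifted more than 15 mm or tipped ((distance of drops_a_mid from where it was at the start of the episode above 0.015 m or angle between drops_a_mid's own z axis and vertical above 0.3 rad) or (distance of drops_b_mid from where it was at the start of the episode above 0.015 m or angle between drops_b_mid's own z axis and vertical above 0.3 rad) or (distance of saucer from where it was at the start of the episode above 0.015 m or angle between saucer's own z axis and vertical above 0.3 rad) or (distance of pillbox from where it was at the start of the episode above 0.015 m or angle between pillbox's own z axis and vertical above 0.3 rad)).
It fails at once if the reader is dropped: not held, it moves faster than 0.5 m/s (contact force between reader and the fingers below 0.05 N and linear speed of reader above 0.5 m/s).
It also fails if it takes over 64 s, if anything falls off the work surface, if the arm or the gripper's body presses on something with over 40 N, if the wrist force passes 120 N, or if a joint passes its speed limit or range.

### The arm

A 6-joint arm with a two-finger parallel gripper is mounted at the origin on the work surface. World frame = base frame: x ahead of the robot, y to its left, z up, the work surface at z = 0. Lengths are in mm, angles in rad, forces in N, time in s.
With the tool pointing down it reaches from about 300 to 775 mm from the base axis. Payload 14.6 kg.
Tool frame: the origin (TCP) lies at the very end of the fingers, on their centre line; the grasp point (between the pads) lies manip.grip_depth behind it (manip.grip_depth is the distance from the TCP to the grasp point, in mm); x points along the fingers, z is the direction in which the jaws open and shut, and the axes are right-handed (so a half turn about x gives the same grasp; the last joint's range is limited). The gripper opens to 94 mm and grips with 3 to 60 N. Pads are 16 mm wide; open, the fingers measure 119 mm over their backs; the gripper's body (75 mm by 177 mm) begins 78 mm behind the grasp point.
Start: joints at [-1.313, 0.3, 1.521, -0, 1.321, -0.067], TCP at [175.508, -521.235, 205.446] pointing down, gripper open.
Joint ranges: [-3.03, 3.03], [-0.79, 2.21], [0.23, 2.52], [-1.04, 4.18], [0, 3.07], [-2.55, 2.55]. Speed limits (rad/s): [2.22, 2.22, 2.57, 3.14, 3.14, 3.14].

### API

Orientations are given as [roll, pitch, yaw] about the fixed x, y, z axes, in that order (R = Rz(yaw) Ry(pitch) Rx(roll)).
In Python, from cell import manip gives the robot as it stands.
- The arm moves only by the tool step_arm, never from a script. Its argument "commands" is one flat list of numbers, 7 for each row, row after row: the shift along the tool's x, y, z in m, then the turn, a rotation vector about the tool's x, y, z in degrees, then the finger opening in m, from 0 to 0.094. A call has 1 to 5 rows; each row shifts and turns the commanded pose from where the row before left it, along the tool's axes as they then stand; what a row does not reach is not made up. A row lasts 1/8 s, in which the tool goes at most 62.5 mm and 10.7 degrees, less where a joint would pass 70% of its speed; a pose out of reach is approached as far as the arm can. A call with a gripper value outside its range is refused whole. The fingers move at their own pace and stop on an object; "squeeze" is the grip in N (left out, the last holds). Time passes only in rows, so rows that do not move let the fingers close. It gives the time, the measured TCP pose, the force and the opening at its end, in the units of the state.
- manip.read_state(): the state, without advancing time (a new reading comes with each control period).
- manip.camera(name): name is "scene" or "top"; returns the picture (420x560x3 uint8, red, green, blue); there is no depth.
- manip.camera_model(name): a dict with "intrinsics" (3x3 intrinsics, pixels), "k1" (the pictures are not rectified: a ray, as slopes to the right and down, at radius r is drawn at 1 + k1 r^2 times it, then the intrinsics apply), "origin" and "orientation" of the camera in the world. Camera axes: x right, y up, looking along -z (the intrinsics and any distortion apply to the point x, -y, -z); pixel columns grow to the right and rows downward; lengths in mm; the calibration is good to about 2 mm. A picture is of the moment at which its call begins. camera_model takes no time and is no camera call.
- manip.sign_off(): hands the job in, once; it reports no verdict.
Trained networks look in the newest picture that a camera, given by its name, has taken for a name from the list of things; names that differ only in an ending like _2 or _b are one class to them, and where a whole thing is asked for, a point or a joint stands for the part that bears it (a point fixed in the world has none). Each returns a list of dicts, best first, with "score" (0 to 1); they miss things now and then, are a little off and sometimes report something else, mostly with a low value. They report only what shows in the picture. A call takes as long as a camera call. They do not tell look-alikes from the thing itself.
- manip.find_in(thing, camera): "centre" ([row, column] in pixels, amid what is visible of it).
- manip.outline_of(thing, camera): "pixels" (420x560 bool, what is visible of it) and "centre" ([row, column] in pixels, amid what is visible of it).
The state is a dict: "clock": time; "joints": joint angles; "qd": joint speeds; "effort": joint torques, N m; "eef_pos": TCP position; "eef_rot": TCP orientation; "wrist_force": force on the tool from outside, world axes, zero at the start; "moment": the same for the moment, N m; "finger_gap": finger opening in mm.
Only numpy, scipy, OpenCV 4.12 (cv2) and the standard library are available. Lean on these libraries where they do the work, as an engineer would, in place of code of your own. Each camera call takes 0.05 s, during which the arm holds its last target. There are 200 camera calls.

## Working session

There is one attempt and no reset: what is moved stays moved. The work goes in short steps, Python scripts to look and compute and a tool call to move; the robot and the scene stay as the last step left them, time stands still between calls to the robot, and variables do not carry over. Pictures are saved under pics/ and viewed, about 8 in all and at most 12, crops included, and the job is handed in when it is done.

Besides the shell and the picture viewer there is one more tool, called in YAML: its name, and indented under it one key for each argument. step_arm: Moves the arm, as the interface text tells. Its arguments: {"type":"object","properties":{"commands":{"type":"array"},"squeeze":{"type":"number"}},"required":["commands"]}

```bash
mkdir -p pics; ls; cat > h.py <<'E'
import numpy as np, cv2
from cell import manip
from scipy.spatial.transform import Rotation as R
def ray(cam,rc):
    m=manip.camera_model(cam);K=np.array(m["intrinsics"],float);k1=m["k1"]
    u=(rc[1]-K[0,2])/K[0,0];v=(rc[0]-K[1,2])/K[1,1]
    rd=np.hypot(u,v);r=rd
    for _ in range(30): r=rd/(1+k1*r*r)
    s=r/rd if rd>0 else 1
    return cam_o(m),cam_R(m)@np.array([u*s,-v*s,-1])
def cam_o(m): return np.array(m["origin"],float)
def cam_R(m):
    o=np.array(m["orientation"],float)
    return o if o.shape==(3,3) else R.from_euler('xyz',o).as_matrix()
def at_z(cam,rc,z):
    o,d=ray(cam,rc); return o+d*(z-o[2])/d[2]
def proj(cam,p):
    m=manip.camera_model(cam);K=np.array(m["intrinsics"],float)
    c=cam_R(m).T@(np.array(p,float)-cam_o(m)); x,y=c[0]/-c[2],-c[1]/-c[2]
    f=1+m["k1"]*(x*x+y*y); return np.array([K[1,1]*y*f+K[1,2],K[0,0]*x*f+K[0,2]])
def save(cam,name,crop=None,scale=1):
    im=manip.camera(cam)
    a=im if crop is None else im[crop[0]:crop[1],crop[2]:crop[3]]
    cv2.imwrite(f"pics/{name}.png",cv2.resize(np.ascontiguousarray(a[:,:,::-1]),None,fx=scale,fy=scale,interpolation=cv2.INTER_CUBIC)); return im
E
python3 - <<'E'
from h import *
a=save("scene","s0");b=save("top","t0")
cv2.imwrite("pics/both.png",np.vstack([a,b])[:,:,::-1])
for c in("scene","top"):
    m=manip.camera_model(c);print(c,m)
for c in("top","scene"):
  for t in("carousel","knob","label","reader","reader_window","tray","pillbox","drops_a_mid","saucer"):
    print(c,t,[(round(float(d["score"]),2),np.round(d["centre"]).tolist(),np.round(at_z(c,d["centre"],dict(knob=119,label=48,reader=33,reader_window=18,pillbox=29,drops_a_mid=72,saucer=10,carousel=22,tray=3)[t])[:2]).tolist()) for d in manip.find_in(t,c)[:5]])
print(manip.read_state(),manip.grip_depth)
E
```

```text
pics
scene {'intrinsics': array([[467.90568176,   0.        , 276.81232357],
       [  0.        , 467.90568176, 215.87768971],
       [  0.        ,   0.        ,   1.        ]]), 'k1': -0.10597097965510469, 'origin': array([1261.13528821, -137.97511719,  652.81117182]), 'orientation': array([0.93683408, 0.02028363, 1.33685801])}
top {'intrinsics': array([[466.37584471,   0.        , 278.75996976],
       [  0.        , 466.37584471, 213.79976794],
       [  0.        ,   0.        ,   1.        ]]), 'k1': 0.02021277126022723, 'origin': array([ 391.91291674,   20.37069335, 1167.6245528 ]), 'orientation': array([ 0.08961672,  0.01462267, -1.55691556])}
top carousel [(0.79, [190.0, 400.0], [557.0, -260.0])]
top knob [(0.57, [187.0, 404.0], [550.0, -244.0])]
top label [(0.79, [189.0, 403.0], [557.0, -261.0])]
top reader [(0.98, [306.0, 379.0], [276.0, -204.0]), (0.71, [196.0, 195.0], [535.0, 244.0])]
top reader_window [(0.84, [195.0, 194.0], [539.0, 251.0]), (0.77, [306.0, 380.0], [275.0, -209.0])]
top tray []
top pillbox [(0.6, [202.0, 158.0], [519.0, 337.0])]
top drops_a_mid [(0.45, 
[... 655 characters left out ...]
saucer [(0.66, [222.0, 263.0], [423.0, 15.0])]
{'clock': 1.0, 'joints': array([-1.31260929e+00,  2.99911165e-01,  1.52097830e+00, -9.49863721e-06,
        1.32070694e+00, -6.66063763e-02]), 'qd': array([-0.00176073,  0.000782  , -0.00046744,  0.00034644, -0.00151781,
       -0.00035391]), 'effort': array([ 2.99157791e-04, -5.31654596e+01, -3.52916193e+01,  7.09237461e-02,
        2.11922434e-02,  1.44353504e-05]), 'eef_pos': array([ 175.50294551, -521.24422073,  205.44864203]), 'eef_rot': array([-2.02446338,  1.57078639,  3.01272137]), 'wrist_force': array([ 0.22046198,  0.05240389, -0.53742334]), 'moment': array([-0.01976303,  0.01284608, -0.00568423]), 'finger_gap': 93.77387897570227} 18.8
```

View pics/both.png

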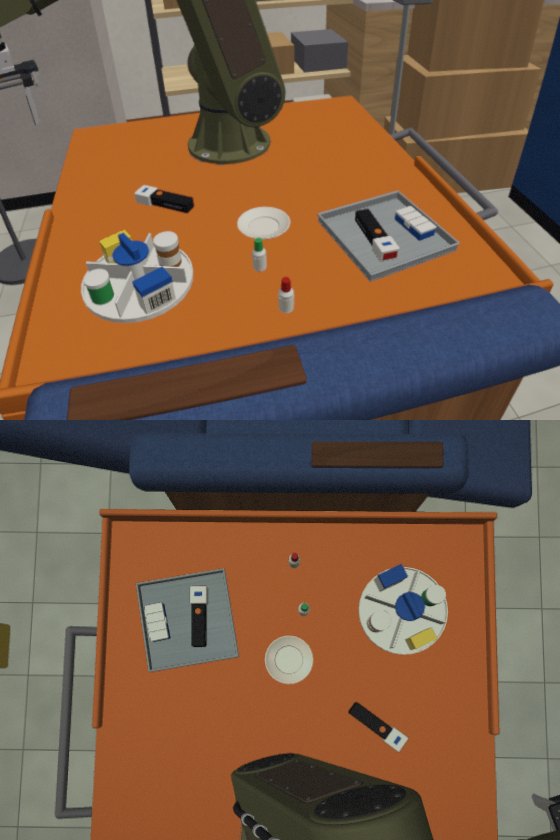

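```bash
cat > m.py <<'E'
from h import *
def outl(t,c,z,k=0,fresh=False):
    if fresh: manip.camera(c)
    o=manip.outline_of(t,c)
    res=[]
    for d in o:
        p=np.argwhere(d["pixels"])
        if len(p)<10: continue
        cn=cv2.findContours(d["pixels"].astype(np.uint8),cv2.RETR_EXTERNAL,cv2.CHAIN_APPROX_NONE)[0]
        cn=max(cn,key=cv2.contourArea)[:,0,::-1]
        w=np.array([at_z(c,q,z)[:2] for q in cn],np.float32)
        res.append((d["score"],cv2.minAreaRect(w),np.array([at_z(c,q,z)[:2] for q in p]).mean(0)))
    return res
E
python3 - <<'E'
from m import *
for c in("top","scene"): manip.camera(c)
for t,z in(("reader",33),("pillbox",29),("saucer",18),("drops_a_mid",72),("carousel",22),("tray",20)):
    for s,r,m in outl(t,"top",z): print(t,round(float(s),2),np.round(r[0]),np.round(r[1]),round(r[2],1),np.round(m))
# knob blue bar
im=manip.camera("top");hsv=cv2.cvtColor(im,cv2.COLOR_RGB2HSV)
mk=cv2.inRange(hsv,(95,90,60),(130,255,255));n,l,st,ce=cv2.connectedComponentsWithStats(mk)
for i in range(1,n):
    if st[i,4]>30:
        p=np.argwhere(l==i);w=np.array([at_z("top",q,119)[:2] for q in p],np.float32);r=cv2.minAreaRect(w)
        print("blue",st[i,4],np.round(ce[i][::-1]),np.round(r[0]),np.round(r[1]),round(r[2],1))
E
```

```text
reader 0.98 [ 275. -199.] [155.  44.] 55.7 [ 274. -203.]
reader 0.81 [536. 236.] [149.  42.] 1.6 [538. 237.]
pillbox 0.75 [521. 341.] [93. 54.] 13.2 [520. 340.]
saucer 0.55 [432.  14.] [116. 116.] 0.7 [432.  13.]Traceback (most recent call last):
  File "<stdin>", line 4, in <module>
  File "m.py", line 12, in outl
    res.append((d["score"],cv2.minAreaRect(w),np.array([at_z(c,q,z)[:2] for q in p]).mean(0)))
                                                        ~~~~^^^^^^^
  File "h.py", line 16, in at_z
    o,d=ray(cam,rc); return o+d*(z-o[2])/d[2]
        ~~~^^^^^^^^
  File "h.py", line 5, in ray
    m=manip.camera_model(cam);K=np.array(m["intrinsics"],float);k1=m["k1"]
ValueError: time passes only in moves, steps and waits
```

Scene (top half) and top (bottom half) pictures: the carousel is on the robot's right (top picture ~ row 190, col 403). The reader in the tray is on the left (~196, 198), head towards +x, with the pillbox at (202, 157) beside it. The decoy reader lies at (306, 379). The bottles are at (140, 294) red and (188, 304) green, and the saucer at (240, 289).

```bash
sed -i 's/^def ray/from functools import lru_cache\n@lru_cache(None)\ndef cm(c): return manip.camera_model(c)\ndef ray/; s/m=manip.camera_model(cam)/m=cm(cam)/' h.py
python3 - <<'E'
from m import *
im=manip.camera("top");hsv=cv2.cvtColor(im,cv2.COLOR_RGB2HSV)
mk=cv2.inRange(hsv,(95,90,60),(130,255,255));n,l,st,ce=cv2.connectedComponentsWithStats(mk)
for i in range(1,n):
    r,c=ce[i][::-1]
    if st[i,4]>30 and 130<r<260 and 340<c<450:
        p=np.argwhere(l==i)
        for z in (95,119,84):
            w=np.array([at_z("top",q,z)[:2] for q in p],np.float32);q=cv2.minAreaRect(w)
            print("blue",z,st[i,4],np.round(ce[i][::-1]),np.round(q[0]),np.round(q[1]),round(q[2],1))
for t,z in(("carousel",22),("drops_a_mid",72)):
    for s,r,m in outl(t,"top",z): print(t,round(float(s),2),np.round(r[0]),np.round(r[1]),round(r[2],1),np.round(m))
save("top","t1",(130,270,340,470),5)
print(manip.read_state()["clock"])
E
```

```text
blue 95 380 [156. 392.] [ 627. -225.] [34. 61.] 26.2
blue 119 380 [156. 392.] [ 622. -219.] [33. 59.] 26.2
blue 84 380 [156. 392.] [ 629. -227.] [34. 61.] 26.2
blue 95 647 [186. 410.] [ 556. -264.] [64. 65.] 63.5
blue 119 647 [186. 410.] [ 552. -257.] [63. 64.] 63.5
blue 84 647 [186. 410.] [ 557. -267.] [65. 66.] 63.5
carousel 0.96 [ 557. -266.] [214. 216.] 46.3 [ 558. -266.]
1.55
```

View pics/t1.png

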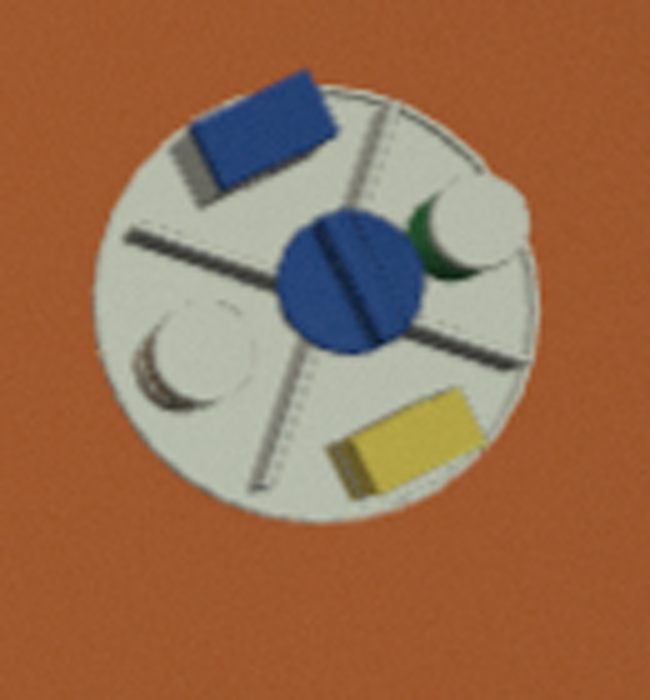

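```bash
cat > plan.py <<'E'
from h import *
import sys
# usage: plan.py x y z jawaz(deg) n [gap]   tool pointing down
def pose():
    s=manip.read_state(); return np.array(s["eef_pos"]),R.from_euler('xyz',s["eef_rot"]),s
def tgt(az):
    a=np.radians(az); x=np.array([0,0,-1.]);z=np.array([np.cos(a),np.sin(a),0]);return R.from_matrix(np.c_[x,np.cross(z,x),z])
def plan(p1,az,n,gap):
    p,r,s=pose(); q=tgt(az); rv=(r.inv()*q).as_rotvec(); P=p.copy();C=r; out=[]
    for i in range(1,n+1):
        w=p+(np.array(p1)-p)*i/n; Ct=r*R.from_rotvec(rv*i/n)
        d=np.round(C.inv().apply(w-P)/1000,4); t=np.round(np.degrees((C.inv()*Ct).as_rotvec()),1)
        out+=[*d.tolist(),*t.tolist(),gap]; P=P+C.apply(d*1000); C=C*R.from_rotvec(np.radians(t))
    print("total mm",np.round(np.linalg.norm(np.array(p1)-p)),"deg",np.round(np.degrees(rv),1)); 
    for k in range(0,len(out),35): print(out[k:k+35])
def show():
    p,r,s=pose();m=r.as_matrix();print("t",s["clock"],"tcp",np.round(p,1),"xdir",np.round(m[:,0],3),"jawaz",round(np.degrees(np.arctan2(m[1,2],m[0,2])),1),"j",np.round(s["joints"],2),"gap",round(s["finger_gap"],1),"F",np.round(s["wrist_force"],1))
if __name__=="__main__":
    show(); a=[float(v) for v in sys.argv[1:]]
    if a: plan(a[:3],a[3],int(a[4]),a[5])
E
python3 plan.py 557 -266 170 -64 10 0.06; python3 plan.py 557 -266 170 116 10 0.06
```

```text
t 1.55 tcp [ 175.5 -521.2  205.5] xdir [-0. -0. -1.] jawaz -71.4 j [-1.31  0.3   1.52 -0.    1.32 -0.07] gap 94.1 F [ 0.   0.  -0.6]
total mm 460.0 deg [-7.4 -0.   0. ]
[0.0035, 0.0443, -0.012, -0.7, -0.0, 0.0, 0.06, 0.0036, 0.0444, -0.0115, -0.8, -0.0, 0.0, 0.06, 0.0035, 0.0446, -0.0108, -0.7, -0.0, 0.0, 0.06, 0.0036, 0.0448, -0.0103, -0.8, -0.0, 0.0, 0.06, 0.0035, 0.0448, -0.0097, -0.7, -0.0, 0.0, 0.06]
[0.0036, 0.045, -0.0092, -0.7, -0.0, 0.0, 0.06, 0.0035, 0.0451, -0.0085, -0.8, -0.0, 0.0, 0.06, 0.0036, 0.0452, -0.008, -0.7, -0.0, 0.0, 0.06, 0.0035, 0.0453, -0.0074, -0.8, -0.0, 0.0, 0.06, 0.0036, 0.0454, -0.0067, -0.7, -0.0, 0.0, 0.06]
t 1.55 tcp [ 175.5 -521.2  205.5] xdir [-0. -0. -1.] jawaz -71.4 j [-1.31  0.3   1.52 -0.    1.32 -0.07] gap 94.1 F [ 0.   0.  -0.6]
total mm 460.0 deg [172.6   0.    0. ]
[0.0035, 0.0443, -0.012, 17.3, 0.0, 0.0, 0.06, 0.0036, 0.0387, -0.0247, 17.2, 0.0, 0.0, 0.06, 0.0035, 0.0297, -0.035, 17.3, 0.0, -0.0, 0.06, 0.0036, 0.018, -0.0422, 17.2, 0.0, -0.0, 0.06, 0.0035, 0.0047, -0.0457, 17.3, 0.0, -0.0, 0.06]
[0.0036, -0.0092, -0.045, 17.3, 0.0, -0.0, 0.06, 0.0035, -0.0221, -0.0402, 17.2, 0.0, -0.0, 0.06, 0.0036, -0.033, -0.0319, 17.3, 0.0, -0.0, 0.06, 0.0035, -0.041, -0.0207, 17.2, 0.0, -0.0, 0.06, 0.0036, -0.0452, -0.0076, 17.3, 0.0, -0.0, 0.06]
```

step_arm:
  commands: [0.0035,0.0443,-0.012,-0.7,0,0,0.06,0.0036,0.0444,-0.0115,-0.8,0,0,0.06,0.0035,0.0446,-0.0108,-0.7,0,0,0.06,0.0036,0.0448,-0.0103,-0.8,0,0,0.06,0.0035,0.0448,-0.0097,-0.7,0,0,0.06]

```text
clock: 2.17
eef_pos: [367.4, -392.7, 187.7]
eef_rot: [0.308, 1.571, -0.873]
wrist_force: [-0.3, -0.9, -0.3]
finger_gap: 60.0
```

step_arm:
  commands: [0.0036,0.045,-0.0092,-0.7,0,0,0.06,0.0035,0.0451,-0.0085,-0.8,0,0,0.06,0.0036,0.0452,-0.008,-0.7,0,0,0.06,0.0035,0.0453,-0.0074,-0.8,0,0,0.06,0.0036,0.0454,-0.0067,-0.7,0,0,0.06]

```text
clock: 2.8
eef_pos: [558.2, -265.1, 169.9]
eef_rot: [0.349, 1.571, -0.768]
wrist_force: [0.6, 0.2, -0.1]
finger_gap: 60.5
```

```bash
python3 plan.py 557 -266 101 -64 4 0.06; python3 - <<'E'
from h import *
save("scene","s1",(210,330,70,220),5)
E
```

```text
t 2.8 tcp [ 558.2 -265.1  169.9] xdir [ 0. -0. -1.] jawaz -64.0 j [-0.5   0.48  1.36 -0.    1.3   0.61] gap 60.5 F [ 0.6  0.2 -0.1]
total mm 69.0 deg [ 0.  0. -0.]
[0.0172, -0.0004, 0.0001, 0.0, 0.0, -0.0, 0.06, 0.0172, -0.0003, 0.0, 0.0, 0.0, -0.0, 0.06, 0.0173, -0.0004, 0.0001, 0.0, 0.0, -0.0, 0.06, 0.0172, -0.0004, 0.0001, 0.0, 0.0, -0.0, 0.06]
```

View pics/s1.png

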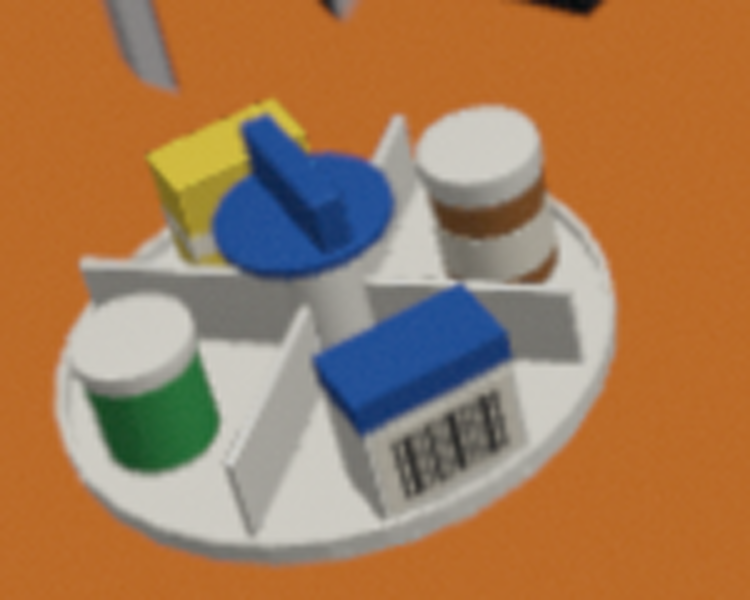

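The close-up shows the finger tips above the blue bar, one either side of it (crop ~(140,80) and (345,10)). The barcode carton is in front. I'm descending and gripping.

step_arm:
  commands: [0.0172,0,0,0,0,0,0.06,0.0172,0,0,0,0,0,0.06,0.0173,0,0,0,0,0,0.06,0.0172,0,0,0,0,0,0.06,0,0,0,0,0,0,0.06]

```text
clock: 3.48
eef_pos: [556.2, -266.0, 99.4]
eef_rot: [-2.53, 1.568, 2.636]
wrist_force: [0.2, 0.2, 0.3]
finger_gap: 60.2
```

step_arm:
  commands: [0,0,0,0,0,0,0.0,0,0,0,0,0,0,0.0,0,0,0,0,0,0,0.0,0,0,0,0,0,0,0.0,0,0,0,0,0,0,0.0]
  squeeze: 12

```text
clock: 4.1
eef_pos: [556.4, -264.6, 101.1]
eef_rot: [-2.986, 1.567, 2.181]
wrist_force: [-12.7, 20.9, 13.5]
finger_gap: 14.7
```

```bash
python3 plan.py
```

```text
t 4.1 tcp [ 556.4 -264.6  101.1] xdir [-0.002  0.003 -1.   ] jawaz -64.0 j [-0.5   0.54  1.43  0.    1.17  0.61] gap 14.7 F [-12.7  20.9  13.5]
```

step_arm:
  commands: [-0.001,0,-0.0015,0,0,0,0.0,0,0,0,-4,0,0,0.0,0,0,0,-8,0,0,0.0,0,0,0,-8,0,0,0.0]

```text
clock: 4.6
eef_pos: [556.4, -264.6, 101.2]
eef_rot: [2.944, 1.57, 2.181]
wrist_force: [5.0, -1.1, -9.5]
finger_gap: 14.0
```

```bash
python3 plan.py
```

```text
t 4.6 tcp [ 556.4 -264.6  101.2] xdir [-0.  0. -1.] jawaz -43.7 j [-0.5   0.54  1.43  0.    1.17  0.26] gap 14.0 F [ 5.  -1.1 -9.5]
```

Forces are small now and it is turning well. I'm going on to about +88° in total (jaw azimuth 24°).

step_arm:
  commands: [0,0,0,-8,0,0,0.0,0,0,0,-8,0,0,0.0,0,0,0,-8,0,0,0.0,0,0,0,-8,0,0,0.0]

```text
clock: 5.1
eef_pos: [556.9, -264.9, 101.2]
eef_rot: [-0.071, 1.569, -0.276]
wrist_force: [9.5, -3.7, -11.9]
finger_gap: 14.0
```

step_arm:
  commands: [0,0,0,-8,0,0,0.0,0,0,0,-8,0,0,0.0,0,0,0,-8,0,0,0.0,0,0,0,-8,0,0,0.0,0,0,0,-3.5,0,0,0.0]

```text
clock: 5.72
eef_pos: [557.6, -264.7, 101.2]
eef_rot: [-0.577, 1.568, -0.163]
wrist_force: [14.2, -3.2, -13.8]
finger_gap: 14.2
```

```bash
python3 plan.py
```

```text
t 5.725 tcp [ 557.6 -264.7  101.2] xdir [ 0.003 -0.    -1.   ] jawaz 23.7 j [-0.5   0.54  1.43  0.    1.17 -0.92] gap 14.2 F [ 14.2  -3.2 -13.8]
```

step_arm:
  commands: [0,0,0,0,0,0,0.06,0,0,0,0,0,0,0.06,0,0,0,0,0,0,0.06,-0.03,0,0,0,0,0,0.06,-0.05,0,0,0,0,0,0.06]

```text
clock: 6.35
eef_pos: [555.6, -264.4, 181.7]
eef_rot: [2.248, 1.568, 2.658]
wrist_force: [0.1, 0.4, -0.5]
finger_gap: 58.8
```

```bash
python3 plan.py 530 236 170 90 10 0.06
```

```text
t 6.35 tcp [ 555.6 -264.4  181.7] xdir [-0.003  0.001 -1.   ] jawaz 23.5 j [-0.5   0.47  1.35 -0.    1.33 -0.91] gap 58.8 F [ 0.1  0.4 -0.5]
total mm 501.0 deg [-66.5  -0.   -0.2]
[0.0013, 0.0469, 0.0176, -6.7, -0.0, -0.0, 0.06, 0.0012, 0.0446, 0.0229, -6.6, -0.0, -0.0, 0.06, 0.0013, 0.0416, 0.0279, -6.7, 0.0, -0.1, 0.06, 0.0011, 0.038, 0.0326, -6.6, -0.0, 0.0, 0.06, 0.0012, 0.0341, 0.0368, -6.7, -0.0, 0.0, 0.06]
[0.0012, 0.0296, 0.0404, -6.6, -0.0, -0.0, 0.06, 0.0012, 0.0247, 0.0436, -6.7, -0.0, -0.0, 0.06, 0.0012, 0.0194, 0.0462, -6.6, -0.0, -0.1, 0.06, 0.0011, 0.014, 0.0481, -6.7, -0.0, 0.0, 0.06, 0.0012, 0.0084, 0.0494, -6.6, -0.0, -0.0, 0.06]
```

step_arm:
  commands: [0.0013,0.0469,0.0176,-6.7,0,0,0.06,0.0012,0.0446,0.0229,-6.6,0,0,0.06,0.0013,0.0416,0.0279,-6.7,0,-0.1,0.06,0.0011,0.038,0.0326,-6.6,0,0,0.06,0.0012,0.0341,0.0368,-6.7,0,0,0.06]

```text
clock: 6.98
eef_pos: [543.2, -13.0, 176.1]
eef_rot: [-1.713, 1.569, -0.718]
wrist_force: [0.1, -0.2, 0.5]
finger_gap: 60.1
```

```bash
python3 - <<'E'
from m import *
im=save("top","t2",(130,260,120,470),2.2)
for t,z in(("reader",33),("carousel",22),("pillbox",29)):
    for s,r,m in outl(t,"top",z): print(t,round(float(s),2),np.round(r[0],1),np.round(r[1]),round(r[2],1),np.round(m))
hsv=cv2.cvtColor(im,cv2.COLOR_RGB2HSV)
mk=cv2.inRange(hsv,(95,90,60),(130,255,255));n,l,st,ce=cv2.connectedComponentsWithStats(mk)
for i in range(1,n):
    r,c=ce[i][::-1]
    if st[i,4]>100 and 100<r<260 and 340<c<450:
        w=np.array([at_z("top",q,84)[:2] for q in np.argwhere(l==i)],np.float32);q=cv2.minAreaRect(w)
        print("blue",st[i,4],np.round(q[0]),np.round(q[1]),round(q[2],1))
# black grip of reader
rgb=im.astype(int).max(2); mk=((rgb<60)*255).astype(np.uint8); mk[:, :140]=0; mk[:,240:]=0; mk[:150]=0; mk[250:]=0
n,l,st,ce=cv2.connectedComponentsWithStats(mk); i=1+np.argmax(st[1:,4])
w=np.array([at_z("top",q,33)[:2] for q in np.argwhere(l==i)],np.float32);q=cv2.minAreaRect(w);print("grip",st[i],np.round(q[0],1),np.round(q[1]),q[2])
E
```

```text
reader 0.6 [535.5 236.2] [149.  42.] 1.6 [538. 236.]
reader 0.57 [ 275.6 -199. ] [152.  45.] 56.2 [ 274. -203.]
carousel 0.82 [ 558.2 -265.4] [218. 218.] 58.6 [ 558. -267.]
pillbox 0.93 [520.9 340.6] [92. 50.] 10.7 [521. 340.]
blue 654 [ 557. -267.] [65. 66.] 63.5
blue 371 [ 522. -189.] [58. 34.] 24.0
grip [192 184  14  43 563] [513.  235.5] [104.  32.] 1.6008803844451904
```

View pics/t2.png

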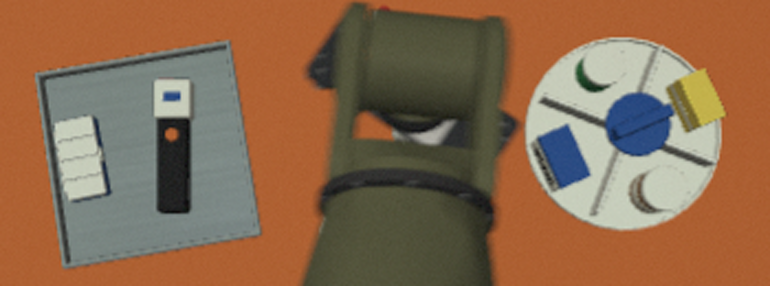

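Top view: the carton now faces left (+y, slightly toward the robot), azimuth about 114°, with the barcode edge at crop (545,165). The reader still lies in the tray at crop (173,145) and the pillbox at (80,158). Next I go above the reader.

```bash
python3 plan.py 532 236 100 91.6 5 0.06
```

```text
t 7.175 tcp [543.5 -14.1 176.1] xdir [ 0.002 -0.002 -1.   ] jawaz 56.8 j [-0.09  0.31  1.58 -0.    1.25 -1.08] gap 59.9 F [-0.2 -1.   0.7]
total mm 262.0 deg [-34.8  -0.1   0.1]
[0.0151, 0.0293, 0.0406, -7.0, -0.0, 0.0, 0.06, 0.0152, 0.0242, 0.0439, -6.9, -0.0, 0.0, 0.06, 0.0151, 0.0187, 0.0465, -7.0, -0.0, 0.1, 0.06, 0.0152, 0.0129, 0.0484, -6.9, -0.1, -0.0, 0.06, 0.0152, 0.0069, 0.0496, -7.0, 0.0, 0.0, 0.06]
```

step_arm:
  commands: [0.0151,0.0293,0.0406,-7.0,0,0,0.06,0.0152,0.0242,0.0439,-6.9,0,0,0.06,0.0151,0.0187,0.0465,-7.0,0,0.1,0.06,0.0152,0.0129,0.0484,-6.9,-0.1,0,0.06,0.0152,0.0069,0.0496,-7.0,0,0,0.06]

```text
clock: 7.8
eef_pos: [532.6, 235.9, 99.4]
eef_rot: [-0.16, 1.57, 1.439]
wrist_force: [0.3, -0.4, -0.3]
finger_gap: 60.2
```

```bash
python3 plan.py 532 236 9 91.6 5 0.06;  python3 - <<'E'
from h import *
save("scene","s2",(170,300,300,480),4)
E
```

```text
t 7.8 tcp [532.6 235.9  99.4] xdir [ 0.     0.001 -1.   ] jawaz 91.7 j [ 0.35  0.48  1.54  0.    1.13 -1.25] gap 60.2 F [ 0.3 -0.4 -0.3]
total mm 90.0 deg [0.1 0.  0. ]
[0.0181, 0.0001, 0.0, 0.0, 0.0, 0.0, 0.06, 0.0181, 0.0002, 0.0, 0.0, 0.0, 0.0, 0.06, 0.0181, 0.0001, 0.0, 0.0, 0.0, 0.0, 0.06, 0.018, 0.0001, 0.0, 0.1, 0.0, 0.0, 0.06, 0.0181, 0.0002, 0.0, -0.0, 0.0, 0.0, 0.06]
```

View pics/s2.png

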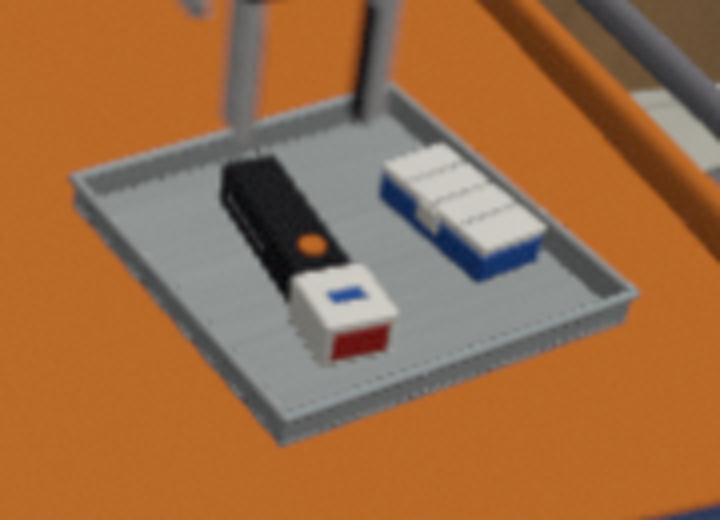

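The scene view shows the red window facing the recliner (crop (360,342)) and the two fingers hanging above and either side of the grip (crop (240,130), (372,115)). The gap is clear of the pillbox.

step_arm:
  commands: [0.025,0,0,0,0,0,0.06,0.025,0,0,0,0,0,0.06,0.02,0,0,0,0,0,0.06,0.013,0,0,0,0,0,0.06,0.007,0,0,0,0,0,0.06]

```text
clock: 8.48
eef_pos: [532.4, 235.1, 9.3]
eef_rot: [0.637, 1.57, 2.234]
wrist_force: [0.4, 0.0, -0.4]
finger_gap: 60.2
```

step_arm:
  commands: [0,0,0,0,0,0,0.045,0,0,0,0,0,0,0.02,0,0,0,0,0,0,0.02,0,0,0,0,0,0,0.02,0,0,0,0,0,0,0.02]
  squeeze: 15

```text
clock: 9.1
eef_pos: [532.4, 236.0, 10.5]
eef_rot: [-0.556, 1.569, 1.043]
wrist_force: [-1.2, -0.0, 6.2]
finger_gap: 33.8
```

```bash
python3 plan.py
```

```text
t 9.1 tcp [532.4 236.   10.5] xdir [ 0.001  0.001 -1.   ] jawaz 91.6 j [ 0.35  0.6   1.59  0.    0.96 -1.25] gap 33.8 F [-1.2 -0.   6.2]
```

Gripped (34 mm gap). I'm lifting with a firmer squeeze.

step_arm:
  commands: [0,0,0,0,0,0,0.02,-0.01,0,0,0,0,0,0.02,-0.03,0,0,0,0,0,0.02,-0.045,0,0,0,0,0,0.02,-0.045,0,0,0,0,0,0.02]
  squeeze: 30

```text
clock: 9.72
eef_pos: [531.7, 235.4, 141.4]
eef_rot: [0.94, 1.57, 2.539]
wrist_force: [-0.2, -0.1, -1.4]
finger_gap: 33.9
```

```bash
python3 plan.py 444 -12 150 24 10 0.02
```

```text
t 9.725 tcp [531.7 235.4 141.4] xdir [-0.001  0.001 -1.   ] jawaz 91.6 j [ 0.35  0.43  1.5   0.    1.21 -1.25] gap 33.9 F [-0.2 -0.1 -1.4]
total mm 263.0 deg [67.6  0.  -0.1]
[-0.0009, 0.0095, -0.0245, 6.8, 0.0, -0.0, 0.02, -0.0008, 0.0065, -0.0254, 6.7, -0.0, -0.0, 0.02, -0.0009, 0.0034, -0.026, 6.8, -0.0, -0.0, 0.02, -0.0009, 0.0004, -0.0263, 6.7, -0.0, -0.0, 0.02, -0.0008, -0.0027, -0.0261, 6.8, -0.0, -0.0, 0.02]
[-0.0009, -0.0057, -0.0256, 6.8, -0.0, -0.0, 0.02, -0.0008, -0.0088, -0.0248, 6.7, -0.0, -0.0, 0.02, -0.0009, -0.0115, -0.0235, 6.8, -0.0, -0.0, 0.02, -0.0009, -0.0143, -0.0221, 6.7, -0.0, -0.0, 0.02, -0.0008, -0.0168, -0.0202, 6.8, -0.0, -0.0, 0.02]
```

step_arm:
  commands: [-0.0009,0.0095,-0.0245,6.8,0,0,0.02,-0.0008,0.0065,-0.0254,6.7,0,0,0.02,-0.0009,0.0034,-0.026,6.8,0,0,0.02,-0.0009,0.0004,-0.0263,6.7,0,0,0.02,-0.0008,-0.0027,-0.0261,6.8,0,0,0.02]

```text
clock: 10.35
eef_pos: [487.7, 111.0, 144.4]
eef_rot: [1.046, 1.57, 2.051]
wrist_force: [-0.2, -0.9, -1.5]
finger_gap: 33.8
```

step_arm:
  commands: [-0.0009,-0.0057,-0.0256,6.8,0,0,0.02,-0.0008,-0.0088,-0.0248,6.7,0,0,0.02,-0.0009,-0.0115,-0.0235,6.8,0,0,0.02,-0.0009,-0.0143,-0.0221,6.7,0,0,0.02,-0.0008,-0.0168,-0.0202,6.8,0,0,0.02]

```text
clock: 10.98
eef_pos: [443.8, -12.6, 148.6]
eef_rot: [1.547, 1.57, 1.962]
wrist_force: [0.3, 0.1, -1.1]
finger_gap: 34.0
```

```bash
python3 plan.py 444 -12 40 24 5 0.02;  python3 - <<'E'
from h import *
save("scene","s3",(120,330,60,340),2.8)
E
```

```text
t 10.975 tcp [443.8 -12.6 148.6] xdir [-0.     0.001 -1.   ] jawaz 23.8 j [-0.11  0.12  1.88  0.    1.14 -0.53] gap 34.0 F [ 0.3  0.1 -1.1]
total mm 109.0 deg [-0.2  0.  -0. ]
[0.0217, 0.0001, 0.0001, -0.0, 0.0, -0.0, 0.02, 0.0217, 0.0, 0.0001, -0.1, 0.0, -0.0, 0.02, 0.0217, 0.0001, 0.0001, -0.0, 0.0, -0.0, 0.02, 0.0218, 0.0001, 0.0001, -0.1, 0.0, -0.0, 0.02, 0.0217, 0.0001, 0.0001, -0.0, 0.0, -0.0, 0.02]
```

View pics/s3.png

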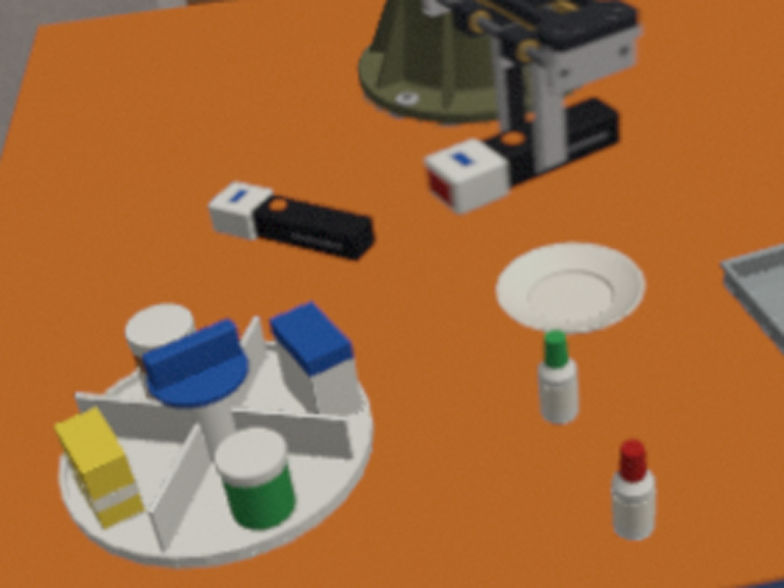

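The reader is held level over the saucer, with its red window (crop (440,185)) pointing at the carton. The carton is at crop (315,355) with its label face turned to the middle. The bottles and saucer are untouched. I'm descending to label height.

step_arm:
  commands: [0.025,0,0,0,0,0,0.02,0.03,0,0,0,0,0,0.02,0.025,0,0,-0.2,0,0,0.02,0.018,0.0003,0.0005,0,0,0,0.02,0.0106,0,0,0,0,0,0.02]

```text
clock: 11.65
eef_pos: [444.4, -11.1, 39.1]
eef_rot: [2.022, 1.569, 2.445]
wrist_force: [0.4, 0.3, -2.0]
finger_gap: 33.7
```

step_arm:
  commands: [0,0,0,0,0,0,0.02,0,0,0,0,0,0,0.02,0,0,0,0,0,0,0.02,0,0,0,0,0,0,0.02,0,0,0,0,0,0,0.02]

```text
clock: 12.28
eef_pos: [444.7, -11.2, 39.8]
eef_rot: [1.228, 1.57, 1.651]
wrist_force: [0.3, 0.1, -2.1]
finger_gap: 33.7
```

```bash
python3 plan.py;  python3 - <<'E'
from h import *
a=save("scene","s4");b=manip.camera("top")
A=cv2.resize(np.ascontiguousarray(a[150:330,60:340]),(784,504)) ;
cv2.imwrite("pics/s4.png",A[:,:,::-1])
u=np.array([np.cos(np.radians(114)),np.sin(np.radians(114))]);ax=np.array([557.5,-266])
# expected: window centre, head top centre(z=63)
for n,d,z in(("window",201,48),("label",101,48),("label_top_edge_carton",101,84),("reader tail",351,48)):
    p=[*(ax+u*d),z]; q=proj("scene",p); print(n,np.round(p),"scene",np.round(q,1),"crop xy",np.round([(q[1]-60)*2.8,(q[0]-150)*2.8]),"top",np.round(proj("top",p),1))
for d in manip.find_in("reader_window","scene")[:3]: print(d)
E
```

```text
t 12.275 tcp [444.7 -11.2  39.8] xdir [-0.     0.001 -1.   ] jawaz 24.2 j [-0.11  0.3   1.96  0.    0.88 -0.53] gap 33.7 F [ 0.3  0.1 -2.1]
window [476. -82.  48.] scene [229.7 222. ] crop xy [454. 223.] top [221.3 328.8]
label [ 516. -174.   48.] scene [248.8 179.9] crop xy [336. 277.] top [204.9 366.9]
label_top_edge_carton [ 516. -174.   84.] scene [234.9 177.3] crop xy [328. 238.] top [203.2 369.6]
reader tail [415.  55.  48.] scene [204.  278.3] crop xy [611. 151.] top [245.9 271.4]
{'centre': [197.9, 166.4], 'score': 0.88}
{'centre': [219.6, 243.8], 'score': 0.86}
```

View pics/s4.png

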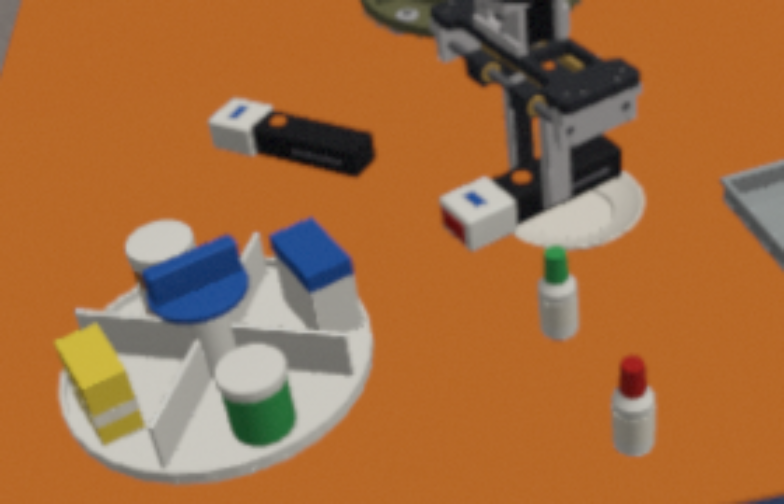

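The red window shows at crop (454,224), as predicted (454,223). The top edge of the label face is at ~(331,243), predicted (328,238). So the aim is good and the reader is level, clear of the saucer and bottles. I'm holding still.

step_arm:
  commands: [0,0,0,0,0,0,0.02,0,0,0,0,0,0,0.02,0,0,0,0,0,0,0.02,0,0,0,0,0,0,0.02,0,0,0,0,0,0,0.02]

```text
clock: 13.05
eef_pos: [444.6, -11.3, 39.6]
eef_rot: [1.503, 1.57, 1.925]
wrist_force: [-0.1, 0.3, -0.8]
finger_gap: 33.6
```

step_arm:
  commands: [0,0,0,0,0,0,0.02,0,0,0,0,0,0,0.02,0,0,0,0,0,0,0.02,0,0,0,0,0,0,0.02,0,0,0,0,0,0,0.02]

```text
clock: 13.68
eef_pos: [444.6, -11.2, 39.6]
eef_rot: [1.458, 1.57, 1.881]
wrist_force: [-0.3, -0.2, -0.6]
finger_gap: 33.8
```

```bash
python3 - <<'E'
from m import *
im=manip.camera("top")
for t,z in(("reader",63),):
    for s,r,m in outl(t,"top",z): print(t,round(float(s),2),np.round(r[0],1),np.round(r[1]),round(r[2],1),np.round(m))
for d in manip.find_in("label","top")[:2]: print(d)
print("head top proj",proj("top",[476+ -0.407*20,-82+0.914*20,63]))
save("top","t3",(150,290,230,470),3)
E
```

```text
reader 0.71 [ 279.2 -193.5] [151.  40.] 55.4 [ 278. -197.]
{'centre': [190.6, 405.3], 'score': 0.38}
head top proj [224.03837966 321.49333072]
```

View pics/t3.png

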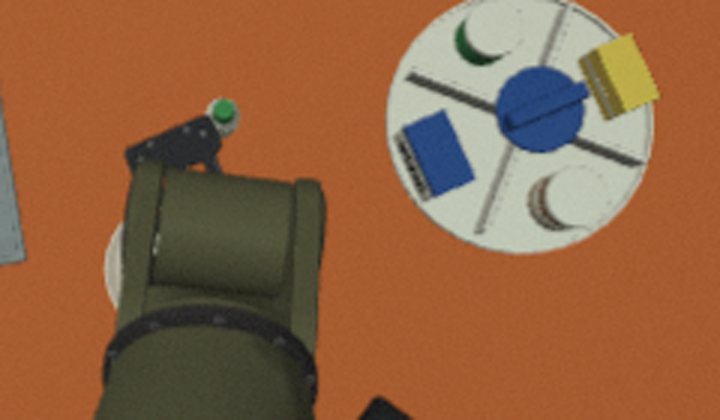

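The barcode edge at crop (412,165) faces the hidden reader. It has now been held about 2 s. I'm going up and back to the tray.

step_arm:
  commands: [-0.015,0,0,0,0,0,0.02,-0.03,0,0,0,0,0,0.02,-0.035,0,0,0,0,0,0.02,-0.025,0,0,0,0,0,0.02]

```text
clock: 14.38
eef_pos: [444.9, -11.4, 147.2]
eef_rot: [-0.095, 1.569, 0.327]
wrist_force: [-0.4, 0.8, -2.1]
finger_gap: 33.5
```

```bash
python3 plan.py 532 236 140 91.6 10 0.02
```

```text
t 14.375 tcp [444.9 -11.4 147.2] xdir [ 0.002  0.001 -1.   ] jawaz 24.2 j [-0.11  0.13  1.88  0.    1.14 -0.53] gap 33.5 F [-0.4  0.8 -2.1]
total mm 262.0 deg [-67.4   0.1   0.1]
[0.0007, 0.019, 0.0181, -6.7, 0.0, 0.0, 0.02, 0.0008, 0.0167, 0.0202, -6.8, 0.0, 0.0, 0.02, 0.0007, 0.0143, 0.022, -6.7, 0.0, 0.0, 0.02, 0.0008, 0.0116, 0.0235, -6.8, 0.0, 0.0, 0.02, 0.0007, 0.0087, 0.0247, -6.7, 0.0, 0.0, 0.02]
[0.0008, 0.0058, 0.0256, -6.7, 0.0, 0.1, 0.02, 0.0007, 0.0027, 0.0261, -6.8, 0.1, -0.0, 0.02, 0.0007, -0.0004, 0.0262, -6.7, -0.0, -0.0, 0.02, 0.0008, -0.0034, 0.026, -6.8, -0.0, -0.0, 0.02, 0.0007, -0.0065, 0.0254, -6.7, -0.0, -0.0, 0.02]
```

step_arm:
  commands: [0.0007,0.019,0.0181,-6.7,0,0,0.02,0.0008,0.0167,0.0202,-6.8,0,0,0.02,0.0007,0.0143,0.022,-6.7,0,0,0.02,0.0008,0.0116,0.0235,-6.8,0,0,0.02,0.0007,0.0087,0.0247,-6.7,0,0,0.02]

```text
clock: 15.0
eef_pos: [488.4, 113.2, 142.1]
eef_rot: [0.042, 1.57, 1.056]
wrist_force: [2.0, -0.4, -1.3]
finger_gap: 33.6
```

step_arm:
  commands: [0.0008,0.0058,0.0256,-6.7,0,0.1,0.02,0.0007,0.0027,0.0261,-6.8,0.1,0,0.02,0.0007,-0.0004,0.0262,-6.7,0,0,0.02,0.0008,-0.0034,0.026,-6.8,0,0,0.02,0.0007,-0.0065,0.0254,-6.7,0,0,0.02]

```text
clock: 15.62
eef_pos: [532.0, 236.9, 138.4]
eef_rot: [1.374, 1.569, 2.977]
wrist_force: [0.0, -1.1, -1.8]
finger_gap: 34.2
```

```bash
python3 plan.py 532 236 11 91.6 5 0.02
```

```text
t 15.625 tcp [532.  236.9 138.4] xdir [-0.002  0.    -1.   ] jawaz 91.8 j [ 0.36  0.43  1.5   0.    1.21 -1.25] gap 34.2 F [ 0.  -1.1 -1.8]
total mm 127.0 deg [ 0.2  0.  -0.1]
[0.0255, -0.0, -0.0002, 0.0, 0.0, -0.0, 0.02, 0.0255, -0.0001, -0.0002, 0.1, 0.0, -0.0, 0.02, 0.0255, -0.0, -0.0001, 0.0, 0.0, -0.1, 0.02, 0.0254, -0.0, -0.0002, 0.1, 0.0, 0.0, 0.02, 0.0255, -0.0001, -0.0002, 0.0, 0.0, -0.0, 0.02]
```

step_arm:
  commands: [0.035,0,-0.001,0,0,0,0.02,0.04,0,0,0,0,0,0.02,0.03,0,0,0,0,0,0.02,0.015,0,0,0,0,0,0.02,0.004,0,0,0,0,0,0.02]

```text
clock: 16.25
eef_pos: [531.6, 235.1, 13.6]
eef_rot: [1.526, 1.568, 3.125]
wrist_force: [-0.5, -0.1, -0.2]
finger_gap: 33.5
```

step_arm:
  commands: [0.002,0,0,0,0,0,0.02,0.001,0,0,0,0,0,0.02,0,0,0,0,0,0,0.02]

```text
clock: 16.62
eef_pos: [531.7, 235.1, 10.9]
eef_rot: [1.329, 1.569, 2.928]
wrist_force: [0.4, -0.1, -1.9]
finger_gap: 33.9
```

step_arm:
  commands: [0.0005,0,0,0,0,0,0.02,0.0005,0,0,0,0,0,0.02,0,0,0,0,0,0,0.02]

```text
clock: 17.0
eef_pos: [531.7, 235.1, 10.5]
eef_rot: [1.337, 1.569, 2.936]
wrist_force: [-4.2, -2.4, 10.0]
finger_gap: 33.5
```

The reader is on the floor (10 N). I'm opening gently and rising.

step_arm:
  commands: [0,0,0,0,0,0,0.04,0,0,0,0,0,0,0.06,0,0,0,0,0,0,0.06,0,0,0,0,0,0,0.06]

```text
clock: 17.5
eef_pos: [531.4, 235.0, 9.2]
eef_rot: [1.522, 1.568, 3.121]
wrist_force: [-0.6, -0.1, -0.1]
finger_gap: 59.5
```

step_arm:
  commands: [-0.02,0,0,0,0,0,0.06,-0.04,0,0,0,0,0,0.06,-0.05,0,0,0,0,0,0.06,-0.04,0,0,0,0,0,0.06]

```text
clock: 18.0
eef_pos: [532.0, 235.1, 163.0]
eef_rot: [0.053, 1.57, 1.652]
wrist_force: [0.4, -0.0, 0.6]
finger_gap: 60.1
```

```bash
python3 plan.py; python3 - <<'E'
from m import *
save("scene","s5");manip.camera("top")
for t,z in(("reader",33),("pillbox",29),("saucer",18),("carousel",22)):
    for s,r,m in outl(t,"top",z): print(t,round(float(s),2),np.round(r[0],1),np.round(r[1]),round(r[2],1),np.round(m))
for t,z in(("reader_window",18),("pillbox",29),("drops_a_mid",72),("saucer",10)):
    print(t,[(round(float(d["score"]),2),np.round(d["centre"]).tolist()) for d in manip.find_in(t,"scene")[:3]])
E
```

```text
t 18.0 tcp [532.  235.1 163. ] xdir [-0.     0.001 -1.   ] jawaz 91.6 j [ 0.35  0.41  1.48  0.    1.26 -1.25] gap 60.1 F [ 0.4 -0.   0.6]
reader 0.69 [ 274.6 -198.8] [156.  42.] 56.6 [ 274. -203.]
reader 0.6 [516.7 220.8] [37. 12.] 1.6 [520. 220.]
saucer 0.97 [433.9  14.5] [115. 117.] 45.6 [433.  14.]
carousel 0.72 [ 558.5 -266.1] [217. 217.] 63.8 [ 558. -267.]
reader_window [(0.89, [198.0, 164.0]), (0.86, [234.0, 378.0]), (0.45, [277.0, 135.0])]
pillbox [(0.61, [225.0, 416.0])]
drops_a_mid [(0.7, [255.0, 257.0]), (0.53, [277.0, 139.0])]
saucer [(0.7, [222.0, 260.0])]
```

View pics/s5.png

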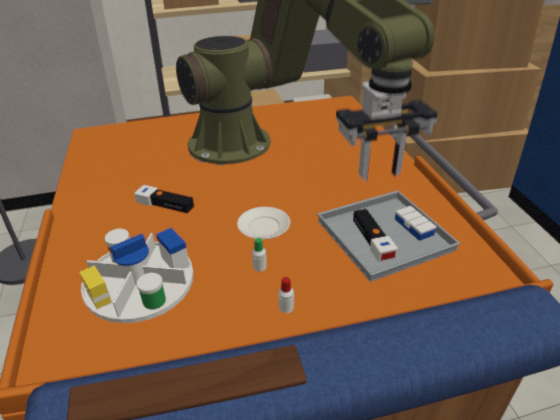

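The reader lies flat in the tray at its old place (window at (378,234)). The pillbox, saucer and bottles are where they were at the start, the carton faces the middle, and the gripper is clear above. I'm handing in.

```bash
python3 -c "
from cell import manip
print(manip.sign_off())"
```

```text
the job is handed in; nothing more can be done
None
```

The job is done and handed in at about 18 s of the 64 s allowed; the sign-off gives no verdict.

**Carousel:** I gripped the knob bar and turned it from about 26° to about 114°. The barcode faces the middle, about 24° off square and inside the 50° limit.

**Reading:** I aimed the reader over the saucer at the barcode from about 10 cm and held it still for about 2 s. In the scene picture the red window was within about 1 pixel of its predicted place and the carton edge within about 2. I could not see the aim from above because the arm hid the reader, and nothing confirms that the scan itself registered.

**Putting back:** I set the reader down in its old spot with about 10 N of contact, let go and moved clear.

**Last checks:**
- The scene picture shows the reader flat in the tray, and the saucer, pillbox and green bottle found within about 3 pixels of their starting pixels.
- I checked the red bottle only by eye.
- The last top view missed the pillbox and saw only part of the reader, because the arm was over the tray, so those two rest on the scene view.

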